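# Run the press plank out to its line and hold it

### The job

Set the headset cup upright on the plank, centred over the plank's hole (inside the black ring), and let go of it. Then, so that the press rod can come up through hole and cup, slide the plank outward along the rail without lifting it off, until its red line lies over the top edge of the rail's outer end, with the plank straight and centred on the rail and the cup still over the hole: out there it would tip by itself, so finish while the gripper still holds the plank level, touching the cup no more and never letting the plank go. Leave the parts box, the bottle and the dish where they are.

Things in the scene. Friction and masses are not known exactly. Their poses are not given: they have to be found in the camera images.
- rail: fixed aluminium profile rail on two dark feet, 300 long, 45 wide, its flat top 60 mm above the bench. Origin on the bench under its centre; its x axis runs along the rail and points outward, to the end over which the plank is slid (roughly the robot's left, +y of the world). z up.
- rail_edge (a point): middle of the rail's top edge at its outer end, 150 mm from the rail's centre and 60 mm above the bench; axes as the rail's
- plank: loose plywood plank, 300 long (x) x 60 wide (y) x 18 thick, 0.18 to 0.28 kg, lying on the rail's top by friction only, its outer end 5 to 33 mm past the rail's. Origin at the centre of its underside; x along it, outward; z up. With the red line at the rail's edge it would tip: its rear must be held down (2 to 4 N). Can be gripped across its width, which overhangs the rail 7 mm each side.
- plank_mark (a point): middle of the red line (6 mm wide, across the plank, over its top and sides), on the plank's top face, 25 mm behind the plank's centre and 175 mm from its outer end; axes as the plank's
- plank_hole (a point): centre of the 30 mm through hole near the plank's outer end, on the plank's top face, 35 mm from the outer end and 115 mm from the plank's centre; a thin black ring 55 mm across is painted round it; axes as the plank's
- headset_cup: loose dark steel cup: a plain open tube 50 mm outside diameter, 40 mm inside, 32 high, with two thin brass lines round it, 0.08 to 0.17 kg, standing upright on the bench. Origin at the centre of its underside. Either end may be up.
- parts_box: bystander: closed white carton with a grey band, 60 x 60 x 50 high, origin under its centre; not to be moved
- cleaner: bystander: white bottle with a grey label, 64 mm diameter, 170 high, origin under its centre; not to be moved
- dish: bystander: steel bowl, 100 mm across, 30 high, origin under its centre; not to be moved
Things that resemble listed ones, but are neither listed nor needed, are in the scene too. Several things have the shape of the headset_cup; the one meant has the colours described above.

How it is judged:
By the outcome, as a careful person would: the job done as asked, in the order asked, and still so for the second after the job is handed in, while the arm keeps its last pose, push and grip.
It also fails if it takes over 50 s, if anything falls off the work surface, if the arm or the gripper's body presses on something with over 40 N, if the wrist force passes 120 N, or if a joint passes its speed limit or range.

### The arm

A 6-joint arm with a two-finger parallel gripper is mounted at the origin on the work surface. World frame = base frame: x ahead of the robot, y to its left, z up, the work surface at z = 0. Lengths are in m, angles in degrees, forces in N, time in s.
With the tool pointing down it reaches from about 0.25 to 0.725 m from the base axis. Payload 9.7 kg.
Tool frame: the origin (TCP) lies at the very end of the fingers, on their centre line; the grasp point (between the pads) lies 19 mm behind it; z points along the fingers, y is the direction in which the jaws open and shut (so a half turn about z gives the same grasp; the last joint's range is limited). The gripper opens to 85 mm and grips with 20 to 120 N. Pads are 22 mm wide; open, the fingers measure 114 mm over their backs; the gripper's body (76 mm by 85 mm) begins 54 mm behind the grasp point. The pads swing forward as they close: fully open they stand 13 mm farther back than shut.
Start: joints at [-74.37, 4.979, 10.078, 95.1, 0, 90], TCP at [0.148, -0.53, 0.231] pointing down, gripper open.
Joint ranges: [-179.16, 179.16], [-48.56, 103.87], [-65.8, 70.77], [-126.05, 130.52], [-82.76, 87.17], [-180, 180]. Speed limits (degrees/s): [127.2, 127.2, 147.25, 180, 180, 180].

### API

Orientations are given as [roll, pitch, yaw] about the fixed x, y, z axes, in that order (R = Rz(yaw) Ry(pitch) Rx(roll)).
In Python, from workcell import bot gives the robot as it stands.
- The arm moves only by the shell command python3 -m pendant 'ROWS' [FORCE]. ROWS is JSON, a list that holds one entry, the list of rows, each a list of 7 numbers: the shift along the tool's x, y, z in cm, then the turn, a rotation vector about the tool's x, y, z in rad, then the opening in per cent of the stroke, from 0 (shut) to 100 (fully open). In form: [[[dx, dy, dz, ax, ay, az, gripper], ...]]. A call has 1 to 5 rows; each row shifts and turns the pose as measured when the row begins, along the tool's axes as they then stand; what a row does not reach is not made up. A row lasts 1/12 s, in which the tool goes at most 41.7 mm and 7.16 degrees, less where a joint would pass 70% of its speed; a pose out of reach is approached as far as the arm can. A call with a gripper value outside its range is refused whole. The fingers move at their own pace and stop on an object; FORCE is the grip in N (left out, the last holds). Time passes only in rows, so rows that do not move let the fingers close. It gives the time, the measured TCP pose, the force and the opening at its end, in the units of the state.
- bot.get_obs(): the state, without advancing time (a new reading comes with each control period).
- bot.camera(name): name is "side" or "top" or "wrist"; returns the picture (420x560x3 uint8, red, green, blue); there is no depth.
- bot.get_calibration(name): a dict with "intrinsics" (3x3 intrinsics, pixels), "D" ([k1, k2, p1, p2, k3] as OpenCV has them; the pictures are not rectified), "pose" (4x4, takes a point from camera to world coordinates); the wrist camera has in their place "T_tool_cam" (4x4, takes a point from camera to tool coordinates, whose origin is the TCP and whose axes are the flange's). Camera axes: x right, y down, z forward; pixel columns grow to the right and rows downward; lengths in m; the calibration is good to about 2 mm. A picture is of the moment at which its call begins: read the wrist's pose just before it. get_calibration takes no time and is no camera call.
- bot.job_done(): hands the job in, once; it reports no verdict.
Trained networks look in the newest picture that a camera, given by its name, has taken for a name from the list of things; names that differ only in an ending like _2 or _b are one class to them, and where a whole thing is asked for, a point or a joint stands for the part that bears it (a point fixed in the world has none). Each returns a list of dicts, best first, with "confidence" (0 to 1); they miss things now and then, are a little off and sometimes report something else, mostly with a low value. They report only what shows in the picture. A call takes as long as a camera call. They do not tell look-alikes from the thing itself.
- bot.masks_of(camera, thing): "pixels" (420x560 bool, what is visible of it) and "extent" ([left, top, right, bottom] in pixels, round what is visible of it).
- bot.mark_of(camera, thing): "uv" ([column, row] in pixels: a listed point, or the origin of a listed thing).
The state is a dict: "time": time; "q": joint angles; "qd": joint speeds; "joint_efforts": joint torques, N m; "ee_pos": TCP position; "tcp_rot": TCP orientation; "wrist_force": force on the tool from outside, world axes, zero at the start; "torque": the same for the moment, N m; "opening": finger opening in m.
Only numpy, scipy, OpenCV 4.12 (cv2) and the standard library are available. Lean on these libraries where they do the work, as an engineer would, in place of code of your own. Each camera call takes 0.05 s, during which the arm holds its last target. There are 200 camera calls.

## Working session

There is one attempt and no reset: what is moved stays moved. The work goes in short steps, Python scripts to look and compute and a shell command to move; the robot and the scene stay as the last step left them, time stands still between calls to the robot, and variables do not carry over. Pictures are saved under pics/ and viewed, about 8 in all and at most 12, crops included, and the job is handed in when it is done.

```bash
ls; mkdir -p pics; cat > h.py <<'E'
import numpy as np, cv2
from scipy.spatial.transform import Rotation as R
from workcell import bot
def cam(name):
    o=bot.get_obs(); im=bot.camera(name); c=bot.get_calibration(name)
    if name=="wrist":
        T=np.eye(4); T[:3,:3]=R.from_euler('xyz',o["tcp_rot"],degrees=True).as_matrix(); T[:3,3]=o["ee_pos"]
        P=T@np.array(c["T_tool_cam"])
    else: P=np.array(c["pose"])
    return im,np.array(c["intrinsics"]),np.array(c["D"],float),P
def ray(uv,K,D,P):
    p=cv2.undistortPoints(np.array([[uv]],float),K,D)[0,0]
    return P[:3,3],P[:3,:3]@np.array([p[0],p[1],1])
def atz(uv,z,K,D,P):
    o,d=ray(uv,K,D,P); return o+d*(z-o[2])/d[2]
def tri(a,b):
    (o1,d1),(o2,d2)=a,b
    s=np.linalg.lstsq(np.c_[d1,-d2],o2-o1,rcond=None)[0]
    p,q=o1+d1*s[0],o2+d2*s[1]; return (p+q)/2,np.linalg.norm(p-q)
def proj(X,K,D,P):
    I=np.linalg.inv(P); return cv2.projectPoints(np.array(X,float).reshape(-1,3),cv2.Rodrigues(I[:3,:3])[0],I[:3,3],K,D)[0][:,0]
def save(im,n): cv2.imwrite("pics/"+n,im[:,:,::-1])
E
python3 - <<'E'
from h import *
print(bot.get_obs())
C={}
for n in("side","top"):
    C[n]=cam(n); save(C[n][0],n+"0.png"); print(n,C[n][3].round(3).tolist())
    for t in("rail_edge","plank_mark","plank_hole","plank","headset_cup","parts_box","cleaner","dish"):
        for r in bot.mark_of(n,t)[:4]: print(n,t,np.round(r["uv"],1),round(r["confidence"],2))
a=cv2.hconcat([C["side"][0],C["top"][0]]); 
E
```

```text
pics
{'time': 0.0, 'q': array([-7.43687311e+01,  5.01101209e+00,  1.00333641e+01,  9.50990497e+01,
       -1.18821703e-03,  8.99991127e+01]), 'qd': array([-0.07451352, -0.03724918,  0.01131998,  0.01757772,  0.08811725,
       -0.01158392]), 'joint_efforts': array([ 1.95059176e-03, -5.20400262e+01,  4.64795959e+01,  1.68499374e-02,
        1.86722568e-04, -4.01378003e-06]), 'ee_pos': array([ 0.14812669, -0.52943647,  0.23057415]), 'tcp_rot': array([-1.79923302e+02,  1.18702819e-03,  1.56321578e+01]), 'wrist_force': array([-0.33032133, -0.13461142,  0.38053734]), 'torque': array([-0.02287889, -0.00103165, -0.01261679]), 'opening': 0.08524929529582727}
side [[0.996, -0.049, 0.08, 0.475], [-0.094, -0.558, 0.824, -0.925], [0.004, -0.828, -0.56, 0.662], [0.0, 0.0, 0.0, 1.0]]
side plank_mark [291.  214.2] 0.87
side plank_hole [281.5 181.3] 0.93
side plank [290.6 214.8] 0.89
side headset_cup [228.  197.7] 0.91
side headset_cup [188.2 242.3] 0.84
side headset_cup [203.9 186.4] 0.83
side headset_cup [227.6 218.3] 0.7
side parts_box [237.1 263.2] 0.91
side cleaner [363.4 309.4] 0.66
side dish [351.4 231.9] 0.89
side dish [291.5 215.4] 0.47
side dish [235.7 265.3] 0.15
top [[0.015, -0.996, 0.092, 0.482], [-1.0, -0.014, 0.006, -0.088], [-0.005, -0.092, -0.996, 0.981], [0.0, 0.0, 0.0, 1.0]]
top rail_edge [205.4 208.4] 0.71
top plank_mark [282.5 202.9] 0.67
top plank_hole [218.4 208.2] 0.87
top plank [267.1 208.1] 0.57
top headset_cup [194.4 256.6] 0.79
top headset_cup [166.  279.9] 0.75
top headset_cup [198.5 292.7] 0.7
top headset_cup [269.1 293.4] 0.69
top parts_box [302.3 254.2] 0.71
top parts_box [233.1 258.7] 0.46
top cleaner [361. 160.] 0.71
top dish [263.5 154.1] 0.58
```

View pics/top0.png

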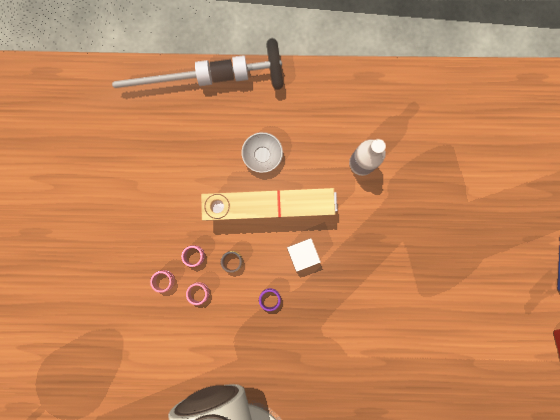

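View pics/side0.png

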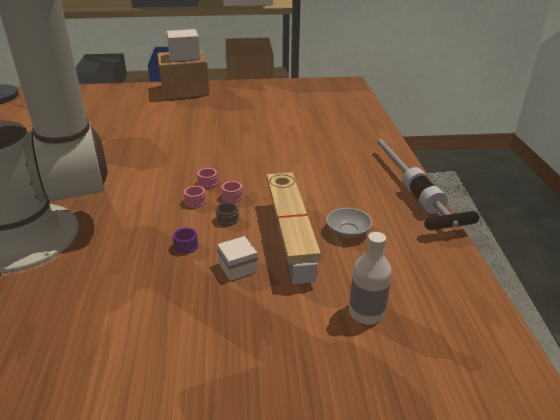

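The cup candidates in the top view are pink (193,256), pink (162,282), pink (198,294), purple (270,300) and dark with brass (232,262). I choose the dark one, which is at (228,213) in the side view. The plank's hole is at (217,206) and its red line at (279,203). The dish, bottle and box are clear of the work.

```bash
python3 - <<'E'
from h import *
C={}
for n in("side","top"): C[n]=cam(n)[1:]
# red line/hole/cup from pictures
print("hole",tri(ray([281.5,181.3],*C["side"]),ray([217,206],*C["top"])), atz([217,206],.078,*C["top"]))
print("mark",tri(ray([291,214.5],*C["side"]),ray([279,203],*C["top"])),atz([279,203],.078,*C["top"]))
print("cuptop",tri(ray([228,208],*C["side"]),ray([231.7,262],*C["top"])),atz([231.7,262],.032,*C["top"]))
for n,u,z in(("box",[304,255],.05),("dish",[263,154],.03),("pink1",[193,256],.032),("purple",[270,300],.032),("cleaner",[378,146],.17),("rail rear",[337,202],.06)): print(n,atz(u,z,*C["top"]).round(3))
for n in C:
  for r in bot.masks_of(n,"headset_cup"): print(n,r["extent"],round(r["confidence"],2))
im=cam("side")[0]; save(cv2.resize(im[190:240,190:260],None,fx=8,fy=8,interpolation=2),"cup.png")
print(bot.get_calibration("wrist"))
E
```

```text
hole (array([0.57190638, 0.05542469, 0.07648198]), np.float64(0.0009000511423374039)) [0.57130403 0.05519768 0.078     ]
mark (array([ 0.57892038, -0.08476732,  0.08167346]), np.float64(0.0016478158897274765)) [ 0.58014859 -0.08479414  0.078     ]
cuptop (array([0.44732631, 0.02408827, 0.03256395]), np.float64(0.005638842562972457)) [0.44448255 0.02416646 0.032     ]
box [ 0.464 -0.144  0.05 ]
dish [ 0.703 -0.044  0.03 ]
pink1 [0.457 0.115 0.032]
purple [ 0.358 -0.067  0.032]
cleaner [ 0.691 -0.286  0.17 ]
rail rear [ 0.586 -0.218  0.06 ]
side [219.0, 178.5, 246.1, 202.3] 0.91
side [171.9, 223.0, 200.6, 252.9] 0.9
side [216.1, 200.7, 239.5, 228.3] 0.89
side [183.9, 187.3, 205.3, 205.1] 0.88
side [197.1, 167.9, 217.2, 189.5] 0.66
top [257.2, 283.8, 281.9, 307.6] 0.71
top [222.1, 252.6, 243.1, 271.7] 0.67
top [180.3, 246.9, 206.2, 269.5] 0.67
top [187.7, 282.3, 209.4, 304.9] 0.52
top [152.9, 270.1, 175.1, 296.6] 0.52
{'intrinsics': array([[304.56130257,   0.        , 280.36807778],
       [  0.        , 304.56130257, 207.83071249],
       [  0.        ,   0.        ,   1.        ]]), 'D': array([-0.04180697,  0.        ,  0.        ,  0.        ,  0.        ]), 'T_tool_cam': array([[ 1.30362001e-03, -9.48693261e-01, -3.16195188e-01,
         8.15814812e-02],
       [ 9.99998694e-01,  1.53877572e-03, -4.94023491e-04,
        -3.46973737e-04],
       [ 9.55230235e-04, -3.16194131e-01,  9.48694028e-01,
        -1.42010200e-01],
       [ 0.00000000e+00,  0.00000000e+00,  0.00000000e+00,
         1.00000000e+00]])}
```

View pics/cup.png

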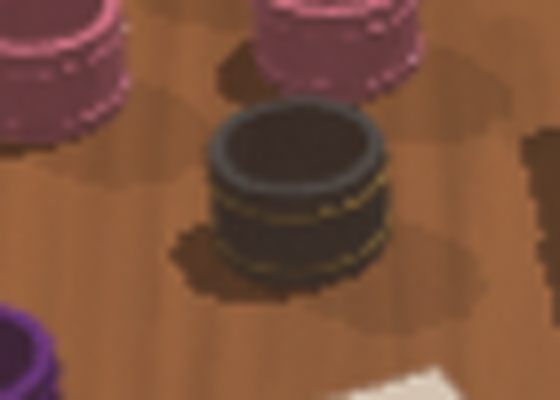

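The crop shows a dark tube with two brass lines, so this is the right cup, at about (0.446, 0.024) with its top at z 0.032. I go above it with the jaws along world x (yaw about 90).

```bash
for i in 1 2 3; do python3 -m pendant '[[[2.75,-2.85,0.1,0,0,0,100],[2.75,-2.85,0.1,0,0,0,100],[2.75,-2.85,0.1,0,0,0,100],[2.75,-2.85,0.1,0,0,0,100],[2.75,-2.85,0.1,0,0,0,100]]]' 30; done; for i in 1 2; do python3 -m pendant '[[[0,0,0,0,0,-0.123,100],[0,0,0,0,0,-0.123,100],[0,0,0,0,0,-0.123,100],[0,0,0,0,0,-0.123,100],[0,0,0,0,0,-0.123,100]]]'; done;  python3 -m pendant '[[[0,0,0,0,0,-0.1,100],[0,0,0,0,0,0,100]]]'
cat > look.py <<'E'
from h import *
import sys
def look(name):
    im,K,D,P=cam("wrist"); save(im,name)
    for t in("plank_hole","plank_mark","headset_cup","rail_edge"):
        for r in bot.mark_of("wrist",t)[:5]:
            z={"headset_cup":0.,"rail_edge":.06}.get(t,.078)
            print(t,np.round(r["uv"],1),round(r["confidence"],2),atz(r["uv"],z,K,D,P).round(4))
    return im,K,D,P
if __name__=="__main__":
    look(sys.argv[1]); o=bot.get_obs(); print(o["time"],o["ee_pos"],o["tcp_rot"],o["wrist_force"],o["opening"])
E
python3 look.py w1.png
```

```text
time: 1.57
ee_pos: [0.2419, -0.3547, 0.2224]
tcp_rot: [-179.8, 0.1, 15.1]
wrist_force: [1.0, -0.4, 0.9]
opening: 0.0855
time: 1.98
ee_pos: [0.3394, -0.1727, 0.2182]
tcp_rot: [-180.0, -0.1, 14.9]
wrist_force: [0.8, -0.9, 0.5]
opening: 0.0856
time: 2.4
ee_pos: [0.438, 0.0107, 0.2151]
tcp_rot: [179.9, -0.4, 14.9]
wrist_force: [0.4, -0.3, 0.1]
opening: 0.0856
time: 2.82
ee_pos: [0.4407, 0.0204, 0.2138]
tcp_rot: [179.7, -0.3, 50.7]
wrist_force: [-0.3, 0.1, 0.2]
opening: 0.0852
time: 3.23
ee_pos: [0.4407, 0.0209, 0.214]
tcp_rot: [179.6, -0.1, 86.5]
wrist_force: [-0.1, 0.4, -0.7]
opening: 0.0857
time: 3.4
ee_pos: [0.4406, 0.0209, 0.2142]
tcp_rot: [179.6, -0.0, 92.8]
wrist_force: [-0.8, 0.2, 0.3]
opening: 0.0854
plank_hole [421.5 166.7] 0.71 [0.5718 0.0571 0.078 ]
plank_hole [482.  237.5] 0.53 [ 0.6493 -0.0114  0.078 ]
plank_mark [405.8 296.3] 0.95 [ 0.5829 -0.0836  0.078 ]
headset_cup [283.7 172. ] 0.96 [0.4459 0.0295 0.    ]
headset_cup [246.   20.8] 0.95 [0.3981 0.1871 0.    ]
headset_cup [213.6 241.7] 0.76 [ 0.3611 -0.0652  0.    ]
headset_cup [220.4 100. ] 0.59 [0.3714 0.1071 0.    ]
3.65 [0.44065153 0.02086161 0.21414897] [ 1.79593647e+02 -3.09470391e-02  9.24272245e+01] [-0.06590755 -0.25719643 -0.37843203] 0.08556691296868256
```

View pics/w1.png

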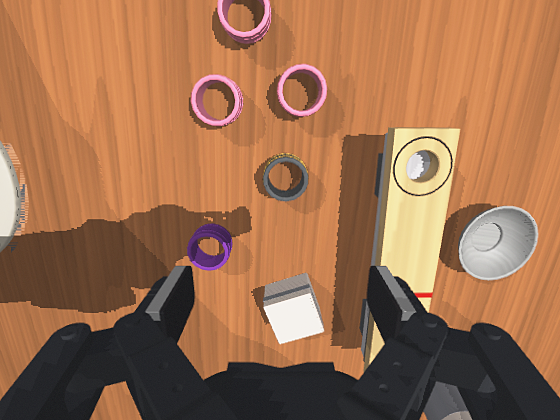

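The wrist view shows the dark cup at (286,177), the ring at (423,166), the red line at (430,296), the dish at (500,243) and the box at (293,310). Next I refine these by model fitting.

```bash
cat > meas.py <<'E'
from h import *
from scipy.optimize import minimize
def rect(im,K,D,P,z,x0,x1,y0,y1,s=.0005):
    xs=np.arange(x0,x1,s); ys=np.arange(y0,y1,s); X,Y=np.meshgrid(xs,ys)
    uv=proj(np.c_[X.ravel(),Y.ravel(),np.full(X.size,z)],K,D,P).reshape(*X.shape,2).astype(np.float32)
    return cv2.remap(im,uv[...,0],uv[...,1],cv2.INTER_LINEAR),xs,ys
def cupfit(K,D,P,mask,g,z0=0.):
    t=np.linspace(0,6.283,60); c=np.c_[np.cos(t),np.sin(t)]*.025
    def f(p):
        pts=np.r_[np.c_[c+p,np.full(60,z0)],np.c_[c+p,np.full(60,z0+.032)]]
        h=cv2.convexHull(proj(pts,K,D,P).astype(np.float32))
        big=np.zeros((420*4,560*4),np.uint8); cv2.fillConvexPoly(big,np.int32((h+.5)*4),1); m=cv2.resize(big,(560,420),interpolation=cv2.INTER_AREA*0+0)>0
        return 1-(m&mask).sum()/(m|mask).sum()
    r=minimize(f,g,method="Nelder-Mead",options=dict(initial_simplex=[g,[g[0]+.004,g[1]],[g[0],g[1]+.004]],xatol=1e-4)); return r.x,1-r.fun
def yellow(r):
    h=cv2.cvtColor(r,cv2.COLOR_RGB2HSV).astype(int); return (h[...,0]>17)&(h[...,0]<35)&(h[...,1]>50)&(h[...,2]>120)
def red(r):
    h=cv2.cvtColor(r,cv2.COLOR_RGB2HSV).astype(int); return ((h[...,0]<6)|(h[...,0]>174))&(h[...,1]>170)&(h[...,2]>120)
E
python3 - <<'E'
from meas import *
im,K,D,P=cam("wrist")
for r in bot.masks_of("wrist","headset_cup"):
    e=r["extent"]
    if abs((e[0]+e[2])/2-286)<15 and abs((e[1]+e[3])/2-177)<15: print(e,r["confidence"],cupfit(K,D,P,np.array(r["pixels"]),[.446,.025]))
r,xs,ys=rect(im,K,D,P,.078,.52,.64,-.11,.11); save(r[::-1],"rect1.png")
Y=yellow(r)
L=[]
for j in range(len(ys)):
    i=np.where(Y[j])[0]
    if len(i)>80: L.append((ys[j],xs[i[0]],xs[i[-1]]))
L=np.array(L); L=L[(L[:,0]>-.045)&(L[:,0]<.085)]
for k in(1,2): print(np.polyfit(L[:,0],L[:,k],1))
print("ylim",L[:,0].min(),L[:,0].max(), "width",np.median(L[:,2]-L[:,1]))
M=red(r); j,i=np.where(M); print("red",len(i),np.median(xs[i]),np.median(ys[j]),np.polyfit(xs[i],ys[j],1))
# ring
g=cv2.cvtColor(r,cv2.COLOR_RGB2GRAY); X,Yy=np.meshgrid(xs,ys); d=np.hypot(X-.5715,Yy-.056); m=(g<95)&(d<.031)&(d>.0235)
j,i=np.where(m); e=cv2.fitEllipse(np.c_[i,j].astype(np.float32)); print("ring",.52+e[0][0]*.0005,-.11+e[0][1]*.0005,np.array(e[1])*.5)
E
```

```text
[262.2, 151.3, 307.5, 199.8] 0.68 (array([0.44691274, 0.02930403]), np.float64(0.5589714924538849))
[-0.06577921  0.54090961]
[-0.06042843  0.60564619]
ylim -0.04499999999999994 0.08450000000000017 width 0.06499999999999284
red 430 0.6009999999999911 -0.08099999999999997 [ 0.04764246 -0.10965832]
ring 0.5726362533569336 0.05720526123046875 [54.5859108 54.6141243]
```

View pics/rect1.png

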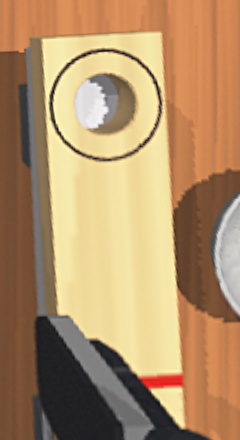

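```bash
python3 - <<'E'
from meas import *
im,K,D,P=cam("wrist"); it,*T=cam("top"); isd,*S=cam("side")
for n,c,G in(("wrist",(286,177),(K,D,P)),("top",(232,262),T),("side",(228,214),S)):
  for r in bot.masks_of(n,"headset_cup"):
    e=r["extent"]
    if abs((e[0]+e[2])/2-c[0])<8 and abs((e[1]+e[3])/2-c[1])<8:
        p=np.array(r["pixels"]).astype(np.uint8); cs=cv2.findContours(p,cv2.RETR_EXTERNAL,cv2.CHAIN_APPROX_NONE)[0]
        h=cv2.convexHull(np.vstack(cs)); m=np.zeros_like(p); cv2.fillConvexPoly(m,h,1)
        print(n,e,p.sum(),m.sum(),cupfit(*G,m>0,[.446,.025]))
g=cv2.cvtColor(im,cv2.COLOR_RGB2GRAY); r,xs,ys=rect(im,K,D,P,.032,.40,.50,-.02,.07)
save(cv2.resize(r[::-1],None,fx=3,fy=3),"cuprect.png")
E
```

```text
wrist [263.1, 149.5, 308.4, 200.4] 1000 1766 (array([0.44661924, 0.02889505]), np.float64(0.9782608695652174))
side [215.5, 200.7, 238.4, 226.6] 481 492 (array([0.44603125, 0.02829688]), np.float64(0.9759036144578314))
```

View pics/cuprect.png

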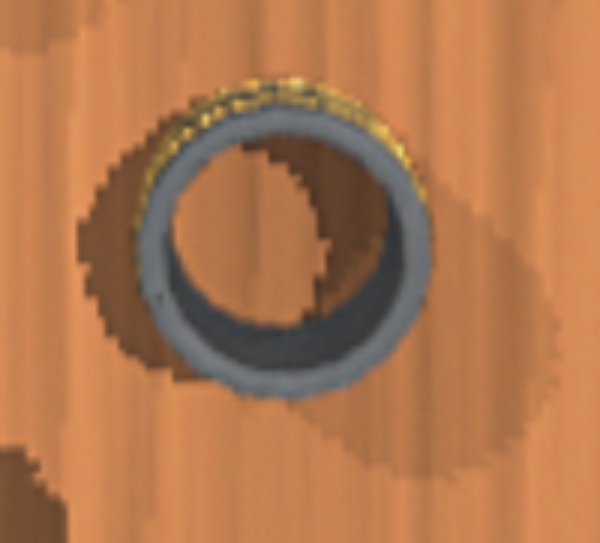

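The rim measures 49 mm across at z = 0.032, and two views agree on a centre at (0.4463, 0.0285). I align and descend.

```bash
python3 -m pendant '[[[0.74,0.61,1,0.007,0,-0.019,100],[0,0,3.5,0,0,0,100],[0,0,3.5,0,0,0,100],[0,0,3.5,0,0,0,100],[0,0,3.5,0,0,0,100]]]'; python3 -m pendant '[[[0,0,0,0,0,0,100],[0,0,0,0,0,0,100]]]'; python3 -c "
from h import *
o=bot.get_obs();print(o['ee_pos'],o['tcp_rot'])"
```

```text
time: 4.47
ee_pos: [0.4529, 0.0311, 0.0643]
tcp_rot: [179.2, -0.1, 93.9]
wrist_force: [-0.2, 0.1, -0.7]
opening: 0.0855
time: 4.63
ee_pos: [0.4487, 0.0317, 0.0565]
tcp_rot: [179.9, -0.1, 94.0]
wrist_force: [-0.7, -0.3, 1.1]
opening: 0.0854
[0.44871756 0.03167629 0.05652556] [ 1.79916246e+02 -6.38336923e-02  9.39864192e+01]
```

```bash
python3 -m pendant '[[[-0.3,-0.24,0,0,0,0.008,100],[0,0,1.5,0,0,0,100],[0,0,1.5,0,0,0,100],[0,0,1.2,0,0,0,100],[0,0,0,0,0,0,100]]]';  python3 -m pendant '[[[0,0,0.3,0,0,0,100],[0,0,0,0,0,0,100]]]'
```

```text
time: 5.05
ee_pos: [0.4516, 0.029, 0.0222]
tcp_rot: [179.3, -0.1, 93.5]
wrist_force: [-0.5, -0.7, 1.2]
opening: 0.0851
time: 5.22
ee_pos: [0.453, 0.0289, 0.0215]
tcp_rot: [179.2, -0.1, 93.5]
wrist_force: [-0.1, -0.3, -1.4]
opening: 0.0853
```

```bash
python3 -m pendant '[[[0,-0.55,0.8,0.012,0,0,100],[0,0,0,0,0,0,100],[0,0,0.5,0,0,0,100],[0,0,0,0,0,0,100]]]'
```

```text
time: 5.55
ee_pos: [0.4486, 0.0286, 0.0099]
tcp_rot: [179.7, -0.1, 93.5]
wrist_force: [-0.3, -0.2, -0.8]
opening: 0.0852
```

```bash
python3 -m pendant '[[[0,-0.22,0.4,0.004,0,0,100],[0,0,0,0,0,0,70],[0,0,0,0,0,0,50],[0,0,0,0,0,0,40],[0,0,0,0,0,0,40]]]' 40;  python3 -m pendant '[[[0,0,0,0,0,0,30],[0,0,0,0,0,0,30],[0,0,0,0,0,0,30],[0,0,0,0,0,0,30],[0,0,0,0,0,0,30]]]'
```

```text
time: 5.97
ee_pos: [0.4462, 0.0285, 0.0058]
tcp_rot: [180.0, -0.1, 93.5]
wrist_force: [-2.2, 0.7, 4.5]
opening: 0.0492
time: 6.38
ee_pos: [0.4462, 0.0285, 0.0058]
tcp_rot: [180.0, -0.1, 93.5]
wrist_force: [-1.1, 0.1, 1.1]
opening: 0.0495
```

Gripped at 49.5 mm. I lift it and move it toward the hole.

```bash
python3 -m pendant '[[[0,0,-2.5,0,0,0,30],[0,0,-3.3,0,0,0,30],[0,0,-3.3,0,0,0,30],[0,0,-3,0,0,0,30],[0,0,0,0,0,0,30]]]';  python3 -m pendant '[[[0.2,3,0,0,0,0,30],[0.6,3.5,0,0,0,0,30],[0.6,3,0,0,0,0,30],[0.4,1.5,0,0,0,0,30],[0,0,0,0,0,0,30]]]'; python3 -m pendant '[[[0,0,0,0,0,0,30]]]'; python3 look.py w2.png
```

```text
time: 6.8
ee_pos: [0.4436, 0.0282, 0.1286]
tcp_rot: [-179.6, -0.1, 93.5]
wrist_force: [0.6, 0.8, -1.1]
opening: 0.0493
time: 7.22
ee_pos: [0.5572, 0.0537, 0.1294]
tcp_rot: [-179.9, -0.1, 93.4]
wrist_force: [-0.2, 0.5, -1.4]
opening: 0.0492
time: 7.3
ee_pos: [0.5573, 0.0539, 0.1284]
tcp_rot: [-179.8, -0.1, 93.5]
wrist_force: [0.3, -0.1, -1.3]
opening: 0.0493
plank_hole [306.7 231.7] 0.71 [0.5755 0.0556 0.078 ]
headset_cup [ 73.3 131.5] 0.91 [0.3704 0.1054 0.    ]
headset_cup [169.9 118.2] 0.88 [0.4578 0.121  0.    ]
headset_cup [ 90.4 295.6] 0.83 [ 0.3627 -0.0647  0.    ]
headset_cup [281.1 264.7] 0.77 [ 0.5622 -0.0137  0.    ]
headset_cup [94.2 28.1] 0.64 [0.3985 0.1888 0.    ]
rail_edge [307.  181.4] 0.84 [0.5743 0.0865 0.06  ]
7.55 [0.5564673  0.05349942 0.12958008] [-1.79925625e+02 -6.59434381e-02  9.34391932e+01] [-0.27163698 -0.11831873 -1.26186556] 0.04991664646465288
```

View pics/w2.png

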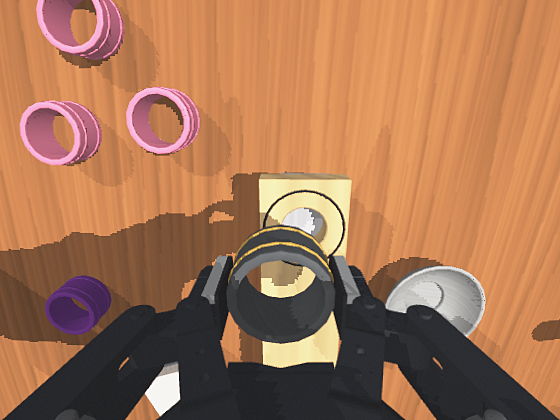

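```bash
cat > place.py <<'E'
from meas import *
from scipy.optimize import least_squares
im,K,D,P=cam("wrist"); o=bot.get_obs(); e=o["ee_pos"]; print(e,o["tcp_rot"])
r,xs,ys=rect(im,K,D,P,.078,.51,.64,.02,.1); X,Y=np.meshgrid(xs,ys)
g=cv2.cvtColor(r,cv2.COLOR_RGB2GRAY); d=np.hypot(X-.5725,Y-.0565); m=(g<90)&(abs(d-.0272)<.0035)&(Y>max(.056,e[1]))&yellow(cv2.GaussianBlur(cv2.dilate(r,np.ones((9,9))),(3,3),0))
a,b=X[m],Y[m]
s=least_squares(lambda p:np.hypot(a-p[0],b-p[1])-p[2],[.5725,.0565,.0272],loss="soft_l1",f_scale=.0005).x; print("ring",len(a),s)
zt=e[2]-.0058+.032
r2,xs,ys=rect(im,K,D,P,zt,e[0]-.04,e[0]+.04,e[1]-.04,e[1]+.04,.00025)
v=cv2.hconcat([cv2.resize(r[::-1],(520,320)),cv2.resize(r2[::-1],(320,320))]); save(v,"place.png")
E
python3 place.py
```

```text
[0.55659866 0.05351234 0.12970179] [-1.79943688e+02 -6.44851873e-02  9.34369272e+01]
ring 402 [0.57300586 0.05710359 0.02729288]
```

View pics/place.png

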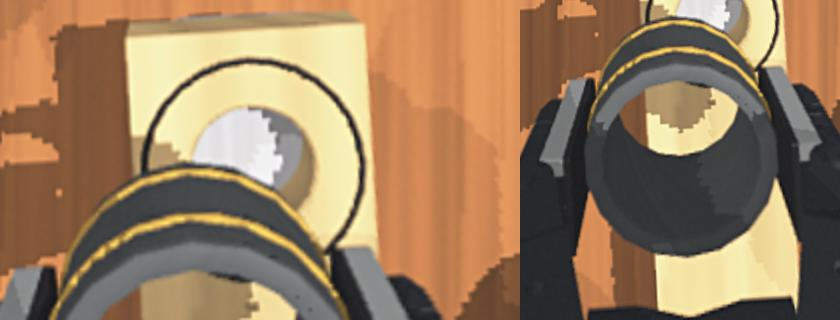

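```bash
python3 -m pendant '[[[0.26,1.66,0,0,0,0,30],[0,0,0,0,0,0,30],[0,0,1,0,0,0,30],[0,0,1,0,0,0,30],[0,0,0.7,0,0,0,30]]]'; python3 -m pendant '[[[0,0,0.2,0,0,0,30],[0,0,0,0,0,0,30]]]'; python3 place.py
```

```text
time: 8.02
ee_pos: [0.5724, 0.0565, 0.1038]
tcp_rot: [179.8, -0.1, 93.4]
wrist_force: [-0.7, -0.1, -1.3]
opening: 0.0494
time: 8.18
ee_pos: [0.5704, 0.0562, 0.0987]
tcp_rot: [-180.0, -0.1, 93.4]
wrist_force: [0.1, -1.0, -1.3]
opening: 0.0491
[0.57034935 0.05620457 0.09878469] [-1.79977564e+02 -6.23996071e-02  9.33821546e+01]
ring 451 [0.57319736 0.05721899 0.02718018]
```

View pics/place.png

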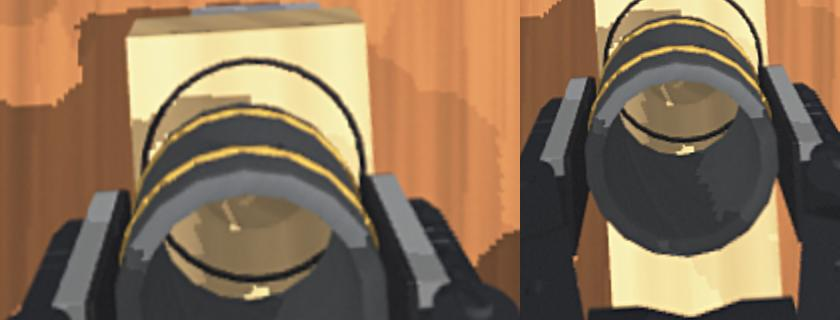

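Three wrist readings put the ring at (0.5730–0.5732, 0.0571–0.0572), and the cup is centred on the TCP. I correct and lower.

```bash
python3 -m pendant '[[[0.08,0.29,0,0,0,0,30],[0,0,0.6,0,0,0,30],[0,0,0.4,0,0,0,30],[0,0,0,0,0,0,30],[0,0,0,0,0,0,30]]]'; python3 -c "
from h import *
o=bot.get_obs();print(o['ee_pos'],o['tcp_rot'])"
```

```text
time: 8.65
ee_pos: [0.5737, 0.0574, 0.0885]
tcp_rot: [180.0, -0.1, 93.4]
wrist_force: [0.2, 0.7, -0.5]
opening: 0.0493
[0.57371179 0.05735356 0.08851754] [ 1.79954516e+02 -6.78142394e-02  9.33850426e+01]
```

```bash
python3 -m pendant '[[[0,-0.05,0.3,0,0,0,30],[0,0,0,0,0,0,30],[0,0,0,0,0,0,30]]]'; python3 -m pendant '[[[0,0,0.15,0,0,0,30],[0,0,0,0,0,0,30],[0,0,0,0,0,0,30]]]'
```

```text
time: 8.9
ee_pos: [0.5733, 0.0573, 0.0853]
tcp_rot: [179.9, -0.1, 93.4]
wrist_force: [-0.7, -1.0, -1.0]
opening: 0.0495
time: 9.15
ee_pos: [0.5735, 0.0573, 0.0841]
tcp_rot: [179.9, -0.1, 93.4]
wrist_force: [0.3, 0.1, -0.6]
opening: 0.0492
```

```bash
python3 -m pendant '[[[0,-0.02,0.1,0,0,0,30],[0,0,0,0,0,0,30],[0,0,0,0,0,0,30]]]'
```

```text
time: 9.4
ee_pos: [0.5737, 0.0574, 0.0842]
tcp_rot: [179.8, -0.1, 93.4]
wrist_force: [-0.7, 0.8, -1.0]
opening: 0.049
```

```bash
python3 -m pendant '[[[0,-0.04,0.2,0,0,0,30],[0,0,0,0,0,0,30],[0,0,0,0,0,0,30]]]'; python3 -m pendant '[[[0,0,0.1,0,0,0,30],[0,0,0,0,0,0,30],[0,0,0,0,0,0,30]]]'
```

```text
time: 9.65
ee_pos: [0.5741, 0.0574, 0.0845]
tcp_rot: [179.6, -0.1, 93.4]
wrist_force: [-0.7, -0.1, -1.9]
opening: 0.0492
time: 9.9
ee_pos: [0.5742, 0.0574, 0.084]
tcp_rot: [179.6, -0.1, 93.4]
wrist_force: [-0.4, 0.1, 1.8]
opening: 0.0489
```

```bash
python3 -m pendant '[[[0,-0.1,0.0,0.006,0,0,30],[0,0,0,0,0,0,30],[0,0,0,0,0,0,30]]]'; python3 place.py
```

```text
time: 10.15
ee_pos: [0.5732, 0.0574, 0.0838]
tcp_rot: [180.0, -0.1, 93.4]
wrist_force: [-0.5, 0.1, 2.1]
opening: 0.0494
[0.5731551  0.05736573 0.08381609] [ 1.79961106e+02 -7.95849932e-02  9.33860518e+01]
ring 552 [0.57303624 0.05771302 0.02673449]
```

Contact is at +2 to 3 N and the pose matches the ring centre. I release, rise and look.

```bash
python3 -m pendant '[[[0,0,0,0,0,0,62],[0,0,0,0,0,0,66],[0,0,0,0,0,0,75],[0,0,0,0,0,0,100],[0,0,0,0,0,0,100]]]'; python3 -m pendant '[[[0,0,-1,0,0,0,100],[0,0,-2,0,0,0,100],[0,0,-3.5,0,0,0,100],[0,0,-3.5,0,0,0,100],[0,0,-2,0,0,0,100]]]'; python3 -m pendant '[[[-2.5,0,0,0,0,0,100],[-3.5,0,0,0,0,0,100],[-2,0,0,0,0,0,100],[0,0,0,0,0,0,100]]]'; python3 look.py w3.png
```

```text
time: 10.62
ee_pos: [0.5729, 0.0573, 0.0827]
tcp_rot: [-180.0, -0.1, 93.4]
wrist_force: [-0.2, -0.2, -0.4]
opening: 0.0847
time: 11.03
ee_pos: [0.5696, 0.0568, 0.203]
tcp_rot: [-179.3, -0.1, 93.4]
wrist_force: [0.4, 0.4, 0.0]
opening: 0.0855
time: 11.37
ee_pos: [0.5769, -0.0241, 0.2142]
tcp_rot: [179.9, -0.0, 93.6]
wrist_force: [0.1, 0.2, 0.5]
opening: 0.0851
plank_hole [282.9 109.6] 0.94 [0.5745 0.0556 0.078 ]
plank_mark [280.  256.3] 0.64 [ 0.5811 -0.0865  0.078 ]
headset_cup [178.8  40.3] 0.87 [0.4605 0.119  0.    ]
headset_cup [103.5 203. ] 0.61 [ 0.36   -0.0683  0.    ]
headset_cup [95.9 50.6] 0.59 [0.3698 0.1048 0.    ]
11.6167 [ 0.57657072 -0.02048053  0.21298451] [ 1.79992892e+02 -8.81213187e-02  9.38097437e+01] [ 0.25019483 -0.15850839  0.17991836] 0.08506258271448854
```

View pics/w3.png

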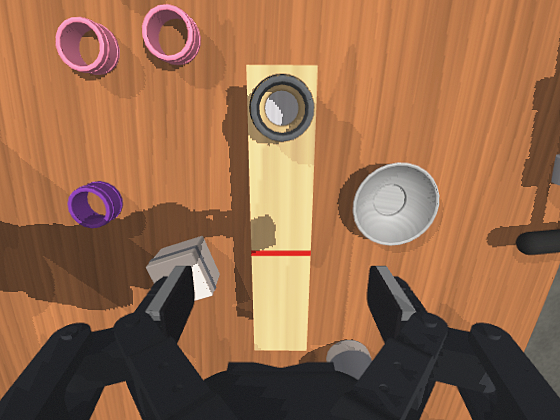

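The cup stands upright at about (282,107), the red line is at (281,253), and the plank's rear end is at y ≈ 350 px. Next I measure the cup against the plank, and the plank's line.

```bash
cat > line.py <<'E'
from meas import *
def plank(im,K,D,P,x0,x1,y0,y1,lo,hi):
    r,xs,ys=rect(im,K,D,P,.078,x0,x1,y0,y1); Y=yellow(r); L=[]
    for j in range(len(ys)):
        i=np.where(Y[j])[0]
        if len(i)>90: L.append((ys[j],xs[i[0]],xs[i[-1]]))
    L=np.array(L); print("plank y range",L[:,0].min(),L[:,0].max()); L=L[(L[:,0]>lo)&(L[:,0]<hi)]
    a,b=[np.polyfit(L[:,0],L[:,k],1) for k in(1,2)]; print("edges",a,b,"width",np.median(L[:,2]-L[:,1])); c=(a+b)/2
    print("centre line x=%.4f at y=0, yaw %.2f"%(c[1],90-np.degrees(np.arctan(c[0]))))
    M=red(r)&(abs(xs[None]-(c[0]*ys[:,None]+c[1]))<.02); j,i=np.where(M); print("red y on axis",np.mean(ys[j]),len(j), "x",np.mean(xs[i]))
    return c,r
if __name__=="__main__":
    im,K,D,P=cam("wrist"); c,r=plank(im,K,D,P,.53,.63,-.2,.11,-.15,.02)
    for z0 in(.078,):
        r2,xs,ys=rect(im,K,D,P,z0+.032,.53,.62,.01,.1,.00025)
        g=cv2.cvtColor(r2,cv2.COLOR_RGB2GRAY); X,Yy=np.meshgrid(xs,ys)
        m=(g<115).astype(np.uint8); cs=cv2.findContours(m,0,cv2.CHAIN_APPROX_NONE)[0]; k=max(cs,key=cv2.contourArea)
        (cx,cy),rad=cv2.minEnclosingCircle(k); print("cup rim",.53+cx*.00025,.01+cy*.00025,rad*.25)
        r3,_,_=rect(im,K,D,P,.078,.53,.62,.01,.1,.00025)
        save(cv2.hconcat([r2[::-1],r3[::-1]]),"cupon.png")
E
python3 line.py
```

```text
plank y range -0.2 0.09050000000000025
edges [-0.06080491  0.54683444] [-0.06109354  0.6059374 ] width 0.0589999999999935
centre line x=0.5764 at y=0, yaw 93.49
red y on axis -0.08264617169373542 862 x 0.5814611368909457
cup rim 0.5728445930480958 0.0562263526916504 25.942874908447266
```

View pics/cupon.png

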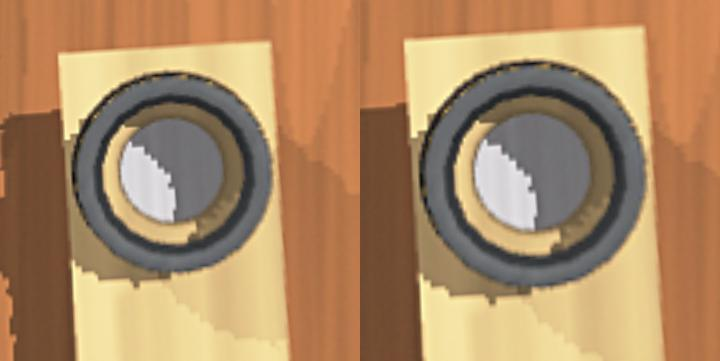

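The cup is centred on the hole within about 0.5 mm and the plank's yaw is 93.5. I go to the plank's rear, 100 mm behind the line.

```bash
python3 -m pendant '[[[-3.2,0,0,0,0,0,100],[-3.2,0,0,0,0,0,100],[-3.2,0,0,0,0,0,100],[-3,0,0,0,0,0,100],[-2,0,0,0,0,0,100]]]'; python3 -m pendant '[[[0,0,2.5,0,0,0,100],[0,0,2.5,0,0,0,100],[0,0,2,0,0,0,100],[0,0,0,0,0,0,100],[0,0,0,0,0,0,100]]]'
```

```text
time: 12.08
ee_pos: [0.5876, -0.1618, 0.2121]
tcp_rot: [-179.9, -0.2, 94.7]
wrist_force: [-0.1, 0.1, 0.3]
opening: 0.0852
time: 12.5
ee_pos: [0.5882, -0.1631, 0.1394]
tcp_rot: [-179.9, -0.2, 94.6]
wrist_force: [-0.2, -0.2, 0.1]
opening: 0.0854
```

```bash
python3 -m pendant '[[[-1.9,-0.2,0,0,0,0.019,100],[0,0,2,0,0,0,100],[0,0,2,0,0,0,100],[0,0,0,0,0,0,100],[0,0,0,0,0,0,100]]]'; python3 -c "
from h import *
o=bot.get_obs();print(o['ee_pos'],o['tcp_rot'])"
```

```text
time: 12.92
ee_pos: [0.5906, -0.1799, 0.1057]
tcp_rot: [179.7, -0.1, 93.8]
wrist_force: [0.5, -0.6, 0.5]
opening: 0.0853
[ 0.59060218 -0.17992483  0.10565204] [ 1.79725115e+02 -5.40859659e-02  9.37554702e+01]
```

```bash
python3 -m pendant '[[[0,-0.32,0,0.005,0,0.005,100],[0,0,1.3,0,0,0,100],[0,0,1.3,0,0,0,100],[0,0,1,0,0,0,100],[0,0,0,0,0,0,100]]]'; python3 -m pendant '[[[0,0,0,0,0,0,100]]]'
```

```text
time: 13.33
ee_pos: [0.5895, -0.1794, 0.0722]
tcp_rot: [179.7, 0.1, 93.6]
wrist_force: [-0.7, 0.3, 0.7]
opening: 0.0852
time: 13.42
ee_pos: [0.5892, -0.1792, 0.0716]
tcp_rot: [179.7, 0.1, 93.6]
wrist_force: [1.1, -0.6, -0.5]
opening: 0.0851
```

```bash
python3 -m pendant '[[[0,-0.22,1,0.005,-0.002,0,100],[0,0,0.9,0,0,0,100],[0,0,0,0,0,0,100],[0,0,0,0,0,0,100]]]'; python3 line.py; python3 -c "
from h import *
o=bot.get_obs();print(o['ee_pos'],o['tcp_rot'])"
```

```text
time: 13.75
ee_pos: [0.5866, -0.1794, 0.0503]
tcp_rot: [-179.9, 0.2, 93.6]
wrist_force: [-0.0, 0.2, 0.3]
opening: 0.0852
plank y range -0.189 0.10200000000000026
edges [-0.04821679  0.54829343] [-0.06210464  0.60563955] width 0.0589999999999935
centre line x=0.5770 at y=0, yaw 93.16
red y on axis -0.0638330068560234 1021 x 0.5805156709108661
cup rim 0.574875 0.070875 53.497982025146484
[ 0.58647296 -0.17936324  0.05013283] [-1.79893138e+02  1.60770392e-01  9.35491813e+01]
```

```bash
python3 -m pendant '[[[0,0.05,0,0,0,0,85],[0,0,0,0,0,0,78],[0,0,0,0,0,0,72],[0,0,0,0,0,0,68],[0,0,0,0,0,0,60]]]' 60; python3 -m pendant '[[[0,0,0,0,0,0,40],[0,0,0,0,0,0,40],[0,0,0,0,0,0,40],[0,0,0,0,0,0,40]]]'; cat > top.py <<'E'
from meas import *
im,K,D,P=cam("wrist"); save(im,"w5.png"); o=bot.get_obs(); print(o["ee_pos"],o["tcp_rot"],o["wrist_force"])
def side(im,K,D,P,y0,y1,x0=.5,x1=.66,sc=5):
    r,xs,ys=rect(im,K,D,P,.078,x0,x1,y0,y1,.0005); return r
it,*T=cam("top"); r=side(it,*T,-.25,.28,.5,.66); isd,*S=cam("side"); r2=side(isd,*S,-.25,.28,.5,.66)
save(cv2.resize(cv2.hconcat([cv2.rotate(r,0),]),None,fx=.75,fy=1),"toprect.png")
v=cv2.vconcat([cv2.resize(it[170:240,150:410],None,fx=3,fy=3,interpolation=2),cv2.resize(im[:,:],(780,585))[:380]]); save(v,"chk.png")
E
python3 top.py
```

```text
time: 14.22
ee_pos: [0.5876, -0.1795, 0.0515]
tcp_rot: [-180.0, 0.2, 93.6]
wrist_force: [0.3, 0.6, -0.5]
opening: 0.0586
time: 14.55
ee_pos: [0.5875, -0.1795, 0.0513]
tcp_rot: [-180.0, 0.2, 93.6]
wrist_force: [0.2, -1.0, -1.4]
opening: 0.0591
[ 0.58750192 -0.17955161  0.05130749] [-179.96519061    0.19272162   93.55444004] [ 0.07339186  0.04733266 -1.33577067]
```

View pics/chk.png

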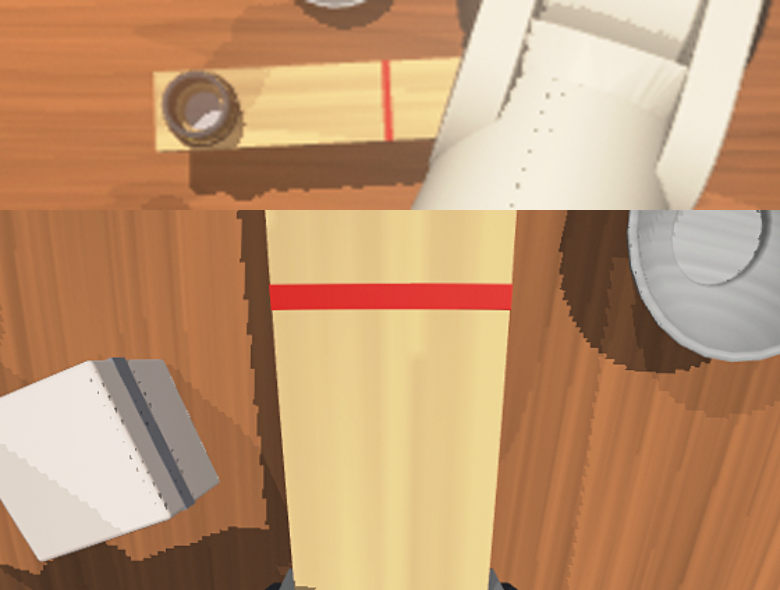

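The plank is gripped at 59 mm opening. In this view the cup is on the plank, the red line is straight at (390,297), and the box and dish are untouched. That was my last allowed view, so I continue with numbers only. First comes a rail estimate.

```bash
cat > rail.py <<'E'
from meas import *
for n in("side","top"):
    im,*C=cam(n)
    for t,z in(("rail",0.),("rail_edge",.06),("plank_mark",.078),("plank_hole",.078),("plank",.06)):
        for r in bot.mark_of(n,t)[:2]: print(n,t,np.round(r["uv"],1),round(r["confidence"],2),atz(r["uv"],z,*C).round(4))
    for r in bot.masks_of(n,"rail")[:2]:
        p=np.array(r["pixels"]); print(n,"railmask",p.sum(),np.round(r["extent"]),round(r["confidence"],2))
E
python3 rail.py; python3 - <<'E'
from h import *
c=bot.get_calibration("top"); T=(np.array(c["intrinsics"]),np.array(c["D"],float),np.array(c["pose"]))
print("edge top0",atz([205.4,208.4],.06,*T))
E
```

```text
side plank_mark [291.4 215.2] 0.98 [ 0.5793 -0.0821  0.078 ]
side plank_mark [289.8 216.4] 0.34 [ 0.5756 -0.0861  0.078 ]
side plank [291.  216.2] 0.92 [ 0.5812 -0.0597  0.06  ]
side railmask 545 [290. 262. 319. 284.] 0.98
top rail_edge [265.5 206.7] 0.7 [ 0.5731 -0.0538  0.06  ]
top rail_edge [205.5 208.2] 0.61 [0.5676 0.0844 0.06  ]
top plank_mark [280.1 202.3] 0.91 [ 0.5818 -0.0873  0.078 ]
top plank_hole [216.4 206.8] 0.68 [0.5695 0.0565 0.078 ]
top plank [264.4 206.1] 0.91 [ 0.5744 -0.0512  0.06  ]
top railmask 2390 [198. 190. 305. 223.] 0.57
top railmask 121 [212. 200. 224. 212.] 0.49
edge top0 [0.56714697 0.08459752 0.06      ]
```

```bash
python3 -m pendant '[[[0.2,0,0.02,0,0,0,40],[0.4,0,0.02,0,0,0,40],[0.6,0,0.02,0,0,0,40],[0.6,0,0.02,0,0,0,40],[0.6,0,0.02,0,0,0,40]]]'
```

```text
time: 15.82
ee_pos: [0.5866, -0.1555, 0.0513]
tcp_rot: [179.9, 0.3, 93.4]
wrist_force: [-0.5, -2.3, 1.2]
opening: 0.0587
```

```bash
python3 -m pendant '[[[0.6,0,0.02,0,0.003,0,40],[0.6,0,0.02,0,0,0,40],[0.6,0,0.02,0,0,0,40],[0.6,0,0.02,0,0,0,40],[0.6,0,0.02,0,0,0,40]]]'; python3 -m pendant '[[[0.6,0,0.02,0,0.003,0,40],[0.6,0,0.02,0,0,0,40],[0.6,0,0.02,0,0,0,40],[0.5,0,0.02,0,0,0,40],[0.3,0,0,0,0,0,40]]]';python3 -m pendant '[[[0,0,0,0,0,0,40]]]'; python3 line.py; python3 rail.py
```

```text
time: 16.23
ee_pos: [0.5851, -0.1221, 0.0513]
tcp_rot: [179.8, 0.2, 93.5]
wrist_force: [-0.6, -3.7, 3.3]
opening: 0.059
time: 16.65
ee_pos: [0.5837, -0.0931, 0.0514]
tcp_rot: [179.7, 0.1, 93.5]
wrist_force: [0.3, -2.4, 1.5]
opening: 0.059
time: 16.73
ee_pos: [0.5837, -0.0923, 0.0513]
tcp_rot: [179.7, 0.1, 93.6]
wrist_force: [-0.5, -3.1, 3.2]
opening: 0.0586
plank y range -0.08949999999999991 0.022000000000000186
edges [-0.07447888  0.54850265] [-0.06461959  0.60753673] width 0.0589999999999935
centre line x=0.5780 at y=0, yaw 93.98
red y on axis 0.004211622807017715 912 x 0.5777165570175387
cup rim 0.574875 0.055875 62.93476486206055
side rail [294.9 239.2] 0.56 [ 0.5905 -0.0603  0.    ]
side rail [276.9 161.1] 0.21 [0.5828 0.2913 0.    ]
side plank_mark [284.3 195.4] 0.89 [ 0.5725 -0.0064  0.078 ]
side plank_hole [276.5 163.2] 0.64 [0.5683 0.1376 0.078 ]
side plank [285.6 193.3] 0.55 [0.5792 0.0304 0.06  ]
side plank [283.7 193.5] 0.39 [0.5749 0.0299 0.06  ]
side railmask 1327 [283. 232. 316. 281.] 0.9
top rail_edge [240.6 201.2] 0.44 [0.585  0.0039 0.06  ]
top plank_mark [244.2 204.5] 0.82 [ 0.5756 -0.0062  0.078 ]
top plank_hole [176.4 205.9] 0.57 [0.5702 0.1469 0.078 ]
top plank [227.5 206.3] 0.77 [0.5727 0.0338 0.06  ]
```

```bash
python3 - <<'E'
from meas import *
im,*C=cam("side")
m=max(bot.masks_of("side","rail"),key=lambda r:r["confidence"]); p=np.array(m["pixels"]).astype(np.uint8)*255
g=cv2.cvtColor(im,cv2.COLOR_RGB2GRAY); np.save("sideg.npy",im)
r,xs,ys=rect(np.dstack([g,p,cv2.cvtColor(im,cv2.COLOR_RGB2HSV)[...,1]]),*C,.06,.55,.63,-.25,-.09,.001)
print("x mm from 550, step 3")
for j in range(0,len(ys),4):
    print(int(ys[j]*1000),' '.join(f"{a:3d}{'*' if b>127 else ' '}" for a,b in zip(r[j,::3,0],r[j,::3,1])))
E
```

```text
x mm from 550, step 3
-250  69   67   64   60*  77*  90*  91*  91*  91*  91*  91*  91*  91*  92*  91*  91*  91*  91* 100  111  112  112  112  114  113  111  111 
-246  69   67   64   57*  68*  89*  90*  91*  91*  91*  91*  91*  91*  91*  92*  91*  92*  91*  91* 104  111  111  112  114  113  111  112 
-242  69   67   65   66*  70*  87*  91*  91*  91*  92*  91*  90*  91*  92*  92*  91*  92*  92*  92*  87  109  111  112  115  112  110  112 
-238  69   68   63   68*  68*  85*  91*  91*  91*  92*  91*  92*  91*  91*  91*  91*  91*  91*  93*  83* 106  112  112  115  113  110  112 
-234  69   67   61   69*  68*  80*  91*  91*  92*  92*  90*  92*  92*  91*  91*  91*  92*  91*  91*  91* 107  111  112  114  112  110  112 
-229  70   67   61   68*  64*  78*  90*  92*  91*  91*  92*  91*  92*  92*  92*  92*  91*  90*  91*  94* 110  111  112  113  112  110  112 
-225  69   68   59   70*  68*  79*  91*  91*  91*  91*  92*  92*  92*  91*  92*  92*  92*  91*  91*  92* 108  111  113  113  113  111  113 
-221  69   68   60   78*  68*  78*  91*  91*  92*  91*  91*  92*  92*  92*  91*  92*  92*  92*  91
[... 3818 characters left out ...]
07 
-109  69   71   80   86   88   90   92   91   90   90   91   89   86   85   86   85   85   89   90   90   91   92   94  107  108  110  106 
-105  79   70   73   86   87   89   91   92   90   89   90   90   89   85   85   87   85   86   89   90   91   92   92  103  109  111  108 
-101  81   75   70   85   86   87   89   91   92   90   90   90   90   89   85   86   87   85   86   90   91   91   92   93  108  112  108 
-97  76   79   70   83   83   83   85   86   90   89   97   95   97   93   86   98  106  104  102   98   99   92   90   87  104  110  107 
-93  72   82   68   82   82   82   83   85   87   99  103   98   88   88   85   97  108  123  144  145  153  134  144  124   79   88  105
```

```bash
python3 - <<'E'
from meas import *
im=np.load("sideg.npy"); c=bot.get_calibration("side"); C=(np.array(c["intrinsics"]),np.array(c["D"],float),np.array(c["pose"]))
g=cv2.cvtColor(im,cv2.COLOR_RGB2GRAY); s=.00025
r,xs,ys=rect(g,*C,.06,.55,.63,-.25,-.09,s); r=r.astype(float); L=[];Rr=[]
for j,y in enumerate(ys):
    if not -.21<y<-.147: continue
    a=r[j]
    k=lambda x:int(round((x-.55)/s))
    bg=np.median(a[k(.618):k(.625)]); fg=np.median(a[k(.603):k(.606)]); i=np.where(a[k(.604):k(.618)]>(bg+fg)/2)[0][-1]+k(.604); Rr.append((y,xs[i]))
    fg=np.median(a[k(.570):k(.573)]); bg=np.median(a[k(.560):k(.5625)]); i=np.where(a[k(.560):k(.573)]<(bg+fg)/2)[0][-1]+k(.560); L.append((y,xs[i]))
L=np.array(L);Rr=np.array(Rr)
for q in(L,Rr):
    f=np.polyfit(q[:,0],q[:,1],1); print(f,"yaw",90-np.degrees(np.arctan(f[0])),"x at -.18",np.polyval(f,-.18),"rms",np.std(q[:,1]-np.polyval(f,q[:,0])))
for x in np.arange(.572,.608,.006):
    col=r[:,int((x-.55)/s)]; w=(ys>-.235)&(ys<-.2); fg=150 if x<.58 else 165; i=np.where(w&(col>(91+fg)/2))[0][0]; print(round(x,3),ys[i].round(4))
# wrist-based and side-based mark now
ri,xs,ys=rect(im,*C,.078,.53,.62,-.05,.05,s); M=red(ri); j,i=np.where(M); print("side red",xs[i].mean(),ys[j].mean(),len(i), np.polyfit(xs[i],ys[j],1))
E
for f in w2.png; do python3 - <<'E'
from meas import *
# rail end-face side edges at outer end in w2 (pose known)
im=cv2.imread("pics/w2.png")[:,:,::-1].copy(); c=bot.get_calibration("wrist"); T=np.eye(4); T[:3,:3]=R.from_euler('xyz',[-179.93,-.066,93.44],degrees=True).as_matrix(); T[:3,3]=[.5565,.0535,.1296]
C=(np.array(c["intrinsics"]),np.array(c["D"],float),T@np.array(c["T_tool_cam"]))
for z in (.04,.02,0):
    print(z,proj([[.55,.083,z],[.573,.083,z],[.5955,.083,z],[.573,.087,z]],*C).round(0).tolist())
print("gray rows 165..185, cols 250..360/4"); g=cv2.cvtColor(im,cv2.COLOR_RGB2GRAY)
for v in range(166,184,2): print(v,g[v,250:362:4])
E
done
```

```text
[-0.04317719  0.55759997] yaw 92.47233502488778 x at -.18 0.5653718686331266 rms 0.00014184960101840138
[-0.03961268  0.60245196] yaw 92.26845316202309 x at -.18 0.6095822452082565 rms 0.0002972716663552966
0.572 -0.2185
0.578 -0.218
0.584 -0.2175
0.59 -0.2175
0.596 -0.2172
0.602 -0.217
0.608 -0.2167
side red 0.5528656387665173 0.0014487885462555496 454 [-0.00187759  0.00248684]
0.04 [[274.0, 177.0], [304.0, 179.0], [332.0, 181.0], [304.0, 174.0]]
0.02 [[275.0, 172.0], [302.0, 174.0], [329.0, 175.0], [302.0, 169.0]]
0 [[275.0, 168.0], [301.0, 169.0], [325.0, 171.0], [301.0, 165.0]]
gray rows 165..185, cols 250..360/4
166 [162 161 158 154 158 161 150 157 167 163 156 157 161 156 156 165 171 171
 162 168 166 167 155 162 169 172 165 167]
168 [161 161 156 156 156 160 151 157 168 163 151 157 163 157 155 168 172 171
 165 167 167 165 157 161 157 173 166 168]
170 [162 164 158 155 158 159 150 158 168 165 152 157 162 161 156 169 171 169
 164 171 167 164 156 162 158 172 164 168]
172 [164 126 119 115 115 163 154 164 169 109 128 120 125 120 153 173 175 171
 165 172 165 165 156 161 161 172 165 166]
174 [127  94  90 151 145 135 128 130 141 147 152 152 155 138 135 136 141 152
 154 150 143 156 158 160 162 173 168 166]
176 [ 94  96  87 160 158 153 150 143 139 140 146 148 149 150 144 139 138 143
 150 155 155 146 142 152 158 173 169 164]
178 [ 94  97  88 144 146 148 143 123 116 129 131 134 139 140 140 142 136 129
 130 135 127 129 147 138 135 163 170 163]
180 [ 94  96 107 237 238 238 240 238 236 233 222 224 226 230 232 232 234 228
 224 223 228 231 235 236 232 224 170 163]
182 [ 95  95 106 235 236 237 237 235 233 231 224 225 228 231 232 232 233 229
 225 225 228 232 235 236 233 230 171 161]
```

```bash
cat > fin.py <<'E'
from meas import *
def meas(n,lo,hi):
    im,*C=cam(n); s=.0005
    ri,xs,ys=rect(im,*C,.078,.52,.64,-.12,.26,s); M=cv2.morphologyEx(red(ri).astype(np.uint8),cv2.MORPH_OPEN,np.ones((3,9)))
    k,lab,st,cen=cv2.connectedComponentsWithStats(M)
    for q in range(1,k):
        if st[q,4]>100: print(n,"red x %.4f..%.4f c %.4f y %.4f"%(.52+st[q,0]*s,.52+(st[q,0]+st[q,2])*s,.52+cen[q][0]*s,-.12+cen[q][1]*s),st[q,4])
    Y=yellow(ri); L=[]
    for j,y in enumerate(ys):
        i=np.where(Y[j])[0]
        if lo<y<hi and len(i)>90: L.append((y,np.percentile(xs[i],0.3),np.percentile(xs[i],99.7)))
    L=np.array(L)
    if len(L)<10: print(n,"no plank edges"); return
    for k in(1,2):
        f=np.polyfit(L[:,0],L[:,k],1); L2=L[abs(L[:,k]-np.polyval(f,L[:,0]))<.002]; f=np.polyfit(L2[:,0],L2[:,k],1); print(n,"edge",k,"yaw %.2f x(mid) %.4f"%(90-np.degrees(np.arctan(f[0])),np.polyval(f,(lo+hi)/2)),"n",len(L2))
    print("  width",np.median(L[:,2]-L[:,1]))
import sys
m=float(sys.argv[1])
o=bot.get_obs(); print(o["time"],o["ee_pos"].round(4),o["tcp_rot"].round(2),o["wrist_force"].round(1))
meas("wrist",m-.06,m+.03); meas("side",m-.05,m+.1); meas("top",m-.05,m+.1)
E
python3 fin.py 0.0
```

```text
17.5833 [ 0.5837 -0.0931  0.0513] [1.7974e+02 1.2000e-01 9.3520e+01] [-0.8  3.2  4.1]
wrist red x 0.5480..0.6085 c 0.5778 y 0.0035 1387
wrist edge 1 yaw 93.59 x(mid) 0.5497 n 144
wrist edge 2 yaw 93.65 x(mid) 0.6085 n 146
  width 0.05864599999999354
side no plank edges
top edge 1 yaw 93.24 x(mid) 0.5452 n 150
top edge 2 yaw 94.56 x(mid) 0.6044 n 152
  width 0.05814899999999357
```

```bash
python3 - <<'E'
from meas import *
im=np.load("sideg.npy"); c=bot.get_calibration("side"); C=(np.array(c["intrinsics"]),np.array(c["D"],float),np.array(c["pose"]))
uv=proj([[.5778-.0299,.0035-.0018,.078],[.5778,.0035,.078],[.5778+.0299,.0035+.0018,.078],[.5752,.045,.078]],*C); print(uv.round(1).tolist())
u,v=uv[1].round().astype(int)
for dv in range(-16,8,2): print(v+dv,[tuple(int(t) for t in im[v+dv,k]) for k in range(u-22,u+24,4)])
E
```

```text
[[272.6, 193.9], [286.3, 192.9], [300.0, 191.8], [283.2, 183.1]]
177 [(161, 103, 65), (182, 149, 102), (215, 179, 122), (57, 44, 35), (48, 36, 29), (49, 37, 30), (47, 36, 29), (46, 35, 30), (47, 36, 30), (47, 35, 30), (47, 35, 30), (47, 35, 29)]
179 [(161, 103, 64), (130, 105, 72), (219, 182, 125), (50, 38, 31), (49, 36, 29), (48, 35, 29), (46, 34, 27), (47, 37, 31), (47, 35, 29), (47, 35, 30), (47, 36, 28), (48, 37, 29)]
181 [(160, 103, 64), (114, 90, 61), (221, 183, 127), (51, 38, 32), (47, 35, 28), (48, 35, 28), (46, 35, 29), (47, 36, 30), (47, 35, 30), (48, 36, 30), (47, 37, 30), (47, 35, 29)]
183 [(84, 58, 40), (115, 88, 61), (128, 108, 82), (49, 36, 30), (49, 37, 31), (48, 36, 31), (48, 35, 28), (48, 36, 30), (47, 36, 29), (46, 35, 29), (48, 36, 30), (47, 35, 29)]
185 [(66, 54, 50), (66, 57, 51), (65, 56, 50), (50, 38, 31), (48, 36, 30), (49, 36, 31), (47, 36, 29), (48, 37, 30), (47, 35, 30), (48, 37, 31), (49, 37, 31), (47, 36, 30)]
187 [(54, 41, 35), (61, 50, 44), (60, 50, 44), (50, 38, 30), (48, 37, 31), (48, 37, 30), (49, 37, 32), (47, 36, 30), (47, 37, 30), (48, 37, 30), (
[... 373 characters left out ...]
)]
193 [(51, 37, 31), (57, 46, 40), (145, 113, 79), (195, 99, 71), (48, 37, 29), (48, 37, 30), (46, 35, 29), (47, 38, 31), (47, 38, 31), (47, 37, 31), (47, 37, 31), (48, 38, 31)]
195 [(50, 37, 30), (73, 55, 44), (98, 59, 43), (178, 136, 94), (47, 35, 28), (47, 35, 29), (47, 36, 29), (48, 37, 32), (47, 37, 30), (47, 36, 31), (48, 37, 30), (48, 38, 32)]
197 [(52, 38, 32), (85, 56, 38), (98, 57, 42), (115, 95, 68), (49, 38, 31), (48, 36, 31), (47, 36, 29), (47, 37, 31), (49, 37, 31), (46, 36, 30), (48, 38, 33), (48, 38, 32)]
199 [(51, 37, 31), (66, 46, 35), (92, 49, 34), (86, 70, 52), (49, 38, 32), (48, 38, 32), (48, 37, 31), (47, 37, 32), (47, 37, 30), (48, 37, 30), (74, 52, 38), (49, 38, 33)]
```

```bash
python3 - <<'E'
from meas import *
for n in("side","top"):
    im=cv2.imread(f"pics/{n}0.png")[:,:,::-1].copy(); c=bot.get_calibration(n); C=(np.array(c["intrinsics"]),np.array(c["D"],float),np.array(c["pose"]))
    s=.0005; r,xs,ys=rect(im,*C,.078,.53,.64,-.25,.11,s)
    h=cv2.cvtColor(r,cv2.COLOR_RGB2HSV).astype(int)
    Y=(h[...,0]>14)&(h[...,0]<35)&(h[...,2]>150)
    L=[]
    for j,y in enumerate(ys):
        i=np.where(Y[j])[0]
        if len(i)>70: L.append((y,xs[i[0]],xs[i[-1]]))
    L=np.array(L); print(n,"y range",L[0,0],L[-1,0]); L=L[(L[:,0]>-.18)&(L[:,0]<0)&(abs(L[:,0]+.083)>.015)]
    for k in(1,2):
        f=np.polyfit(L[:,0],L[:,k],1); L2=L[abs(L[:,k]-np.polyval(f,L[:,0]))<.003]; f=np.polyfit(L2[:,0],L2[:,k],1); print(" edge",k,"yaw %.2f"%(90-np.degrees(np.arctan(f[0]))),"x at -.18 %.4f at 0 %.4f"%(np.polyval(f,-.18),f[1]),len(L2))
    y0=int((-.10+.25)/s); y1=int((-.06+.25)/s); x0=int(.035/s);x1=int(.063/s); q=r[y0:y1,x0:x1].astype(int); d=(q[...,0]-q[...,1]).mean(1); d=np.clip(d-np.percentile(d,60)-8,0,None); print(" red y",(ys[y0:y1]*d).sum()/d.sum(), "x window .565-.593, width mm",(d>d.max()/2).sum()*.5)
E
```

```text
side y range -0.20749999999999996 0.0915000000000003
 edge 1 yaw 93.45 x at -.18 0.5569 at 0 0.5460 300
 edge 2 yaw 93.36 x at -.18 0.6171 at 0 0.6065 300
 red y -0.08302447165941836 x window .565-.593, width mm 6.5
top y range -0.20899999999999996 0.0910000000000003
 edge 1 yaw 93.35 x at -.18 0.5542 at 0 0.5437 300
 edge 2 yaw 93.35 x at -.18 0.6158 at 0 0.6052 300
 red y -0.08382134899618525 x window .565-.593, width mm 5.0
```

The side camera agrees with the wrist camera on the plank within 0.5 mm. The rail has yaw ≈ 92.4, its outer edge centre is at ≈ (0.5765, 0.082), and the plank's starting overhang was 9 mm, which fits the stated range. The target TCP is (0.5806, -0.0147) at yaw 92.4.

```bash
python3 -m pendant '[[[0.2,0,0.02,0.002,0.002,0.004,40],[0.4,0,0.02,0.002,0,0.005,40],[0.5,0.02,0.02,0,0,0.005,40],[0.5,0.02,0.02,0,0,0.005,40],[0.5,0.02,0.02,0,0,0,40]]]';python3 -m pendant '[[[0.5,0.02,0.02,0,0,0,40],[0.5,0,0.02,0,0,0,40],[0.5,0,0.02,0,0,0,40],[0.4,0,0.02,0,0,0,40],[0.3,0,0.02,0,0,0,40]]]'; python3 -m pendant '[[[0,0,0,0,0,0,40]]]'
```

```text
time: 18.15
ee_pos: [0.5837, -0.077, 0.0513]
tcp_rot: [179.9, 0.6, 92.1]
wrist_force: [-0.0, -5.1, 5.8]
opening: 0.0588
time: 18.57
ee_pos: [0.5841, -0.0579, 0.0514]
tcp_rot: [179.8, 1.1, 91.8]
wrist_force: [-0.7, -3.6, 6.3]
opening: 0.0592
time: 18.65
ee_pos: [0.5841, -0.0575, 0.0515]
tcp_rot: [179.8, 1.1, 91.7]
wrist_force: [-1.0, 2.3, 4.0]
opening: 0.0585
```

The pitch has crept to 1.1° because the hold-down load tilts the tool and each row rebases on the measured pose. I correct pitch and yaw before going on.

```bash
python3 -m pendant '[[[0,0,0.03,0.002,0.012,-0.005,40],[0,0,0.03,0,0.012,-0.005,40],[0,0,0,0,0,0,40]]]'; cat > tilt.py <<'E'
from meas import *
im,K,D,P=cam("wrist"); o=bot.get_obs(); e=o["ee_pos"]; print(o["time"],e.round(4),o["tcp_rot"].round(2),o["wrist_force"].round(1),o["torque"].round(2))
# height of plank top from apparent width (60 mm) at several y
for dy in(.03,.05,.07,.085,.11,.13):
    best=[]
    for z in(.073,.078,.083):
        r,xs,ys=rect(im,K,D,P,z,.53,.63,e[1]+dy-.004,e[1]+dy+.004); w=[]
        for j in range(len(ys)):
            i=np.where(yellow(r[j:j+1])[0])[0]
            if len(i)>60: w.append(xs[i[-1]]-xs[i[0]]+.0005)
        best.append(np.mean(w) if w else np.nan)
    print(dy,"widths",np.round(best,5),"z for 59.1mm: %.4f"%np.interp(-.0591,[-b for b in best],[.073,.078,.083]))
E
python3 tilt.py
```

```text
time: 18.9
ee_pos: [0.5846, -0.057, 0.0513]
tcp_rot: [179.9, -0.4, 92.4]
wrist_force: [-1.0, 1.4, 3.6]
opening: 0.0591
18.95 [ 0.5846 -0.0571  0.0513] [179.86  -0.4   92.34] [-0.1  2.6  5. ] [0.12 0.24 0.03]
0.03 widths [0.062   0.05978 0.057  ] z for 59.1mm: 0.0792
0.05 widths [0.06222 0.05956 0.05706] z for 59.1mm: 0.0789
0.07 widths [0.06222 0.0595  0.05697] z for 59.1mm: 0.0788
0.085 widths [0.06218 0.05956 0.05691] z for 59.1mm: 0.0789
0.11 widths [0.06215 0.05962 0.05538] z for 59.1mm: 0.0786
0.13 widths [nan nan nan] z for 59.1mm: nan
```

```bash
python3 -m pendant '[[[0.3,-0.08,0.02,0.001,0,0,40],[0.5,-0.08,0.02,0,0.001,0,40],[0.6,-0.08,0.02,0,0.001,0,40],[0.6,-0.06,0.02,0,0.002,0,40],[0.5,-0.04,0.02,0,0.002,0,40]]]'; python3 -m pendant '[[[0,0,0,0,0,0,40]]]'; python3 tilt.py; python3 fin.py 0.06
```

```text
time: 19.37
ee_pos: [0.5813, -0.0374, 0.0513]
tcp_rot: [179.8, -0.2, 92.1]
wrist_force: [0.2, -3.9, 4.6]
opening: 0.0589
time: 19.45
ee_pos: [0.5813, -0.0371, 0.0513]
tcp_rot: [179.8, -0.2, 92.1]
wrist_force: [0.6, 3.4, 3.0]
opening: 0.0588
19.5 [ 0.5813 -0.0371  0.0513] [179.81  -0.19  92.09] [-0.6  1.9  5.7] [ 0.31  0.26 -0.1 ]
0.03 widths [0.06225 0.0595  0.05703] z for 59.1mm: 0.0788
0.05 widths [0.06203 0.05981 0.057  ] z for 59.1mm: 0.0793
0.07 widths [0.06222 0.0595  0.05703] z for 59.1mm: 0.0788
0.085 widths [0.06219 0.05956 0.05694] z for 59.1mm: 0.0789
0.11 widths [0.06224 0.05953 0.05576] z for 59.1mm: 0.0786
0.13 widths [nan nan nan] z for 59.1mm: nan
19.5 [ 0.5813 -0.0371  0.0513] [179.81  -0.19  92.09] [-0.6  1.9  5.7]
wrist red x 0.5480..0.6085 c 0.5780 y 0.0595 1380
wrist edge 1 yaw 92.07 x(mid) 0.5492 n 140
wrist edge 2 yaw 92.19 x(mid) 0.6079 n 141
  width 0.05864599999999354
side no plank edges
top edge 1 yaw 91.36 x(mid) 0.5453 n 77
top edge 2 yaw 93.30 x(mid) 0.6052 n 77
  width 0.05814899999999357
```

```bash
python3 -m pendant '[[[0.3,0,0.02,0.001,0,-0.003,40],[0.5,0,0.02,0,0.001,-0.003,40],[0.6,0,0.02,0,0.001,0,40],[0.6,-0.01,0.02,0,0.001,0,40],[0.4,-0.01,0.02,0,0.001,0,40]]]'; python3 -m pendant '[[[0,0,0,0,0,0,40]]]'; python3 tilt.py; python3 fin.py 0.08
```

```text
time: 20.07
ee_pos: [0.581, -0.0187, 0.0513]
tcp_rot: [179.8, 0.1, 92.2]
wrist_force: [-0.6, -4.8, 6.0]
opening: 0.0589
time: 20.15
ee_pos: [0.5811, -0.0185, 0.0513]
tcp_rot: [179.8, 0.1, 92.2]
wrist_force: [0.2, 3.9, 3.8]
opening: 0.0589
20.2 [ 0.581  -0.0186  0.0513] [1.7979e+02 9.0000e-02 9.2210e+01] [-0.7  2.4  5.9] [ 0.42  0.28 -0.02]
0.03 widths [0.06203 0.05978 0.057  ] z for 59.1mm: 0.0792
0.05 widths [0.06226 0.05965 0.05706] z for 59.1mm: 0.0791
0.07 widths [0.06224 0.05953 0.057  ] z for 59.1mm: 0.0788
0.085 widths [0.06226 0.05953 0.05694] z for 59.1mm: 0.0788
0.11 widths [0.06235 0.05962 0.05556] z for 59.1mm: 0.0786
0.13 widths [nan nan nan] z for 59.1mm: nan
20.2 [ 0.581  -0.0186  0.0513] [1.7979e+02 9.0000e-02 9.2210e+01] [-0.7  2.4  5.9]
wrist red x 0.5475..0.6080 c 0.5777 y 0.0781 1388
wrist edge 1 yaw 92.33 x(mid) 0.5486 n 136
wrist edge 2 yaw 92.27 x(mid) 0.6074 n 138
  width 0.05864599999999354
side no plank edges
top edge 1 yaw 92.76 x(mid) 0.5465 n 44
top edge 2 yaw 98.78 x(mid) 0.6103 n 44
  width 0.05672249999999379
```

Mark at (0.5777, 0.0781). With more rail exposed I re-fit it from the side camera before the last few millimetres.

```bash
python3 - <<'E'
from meas import *
im,*C=cam("side"); g=cv2.cvtColor(im,cv2.COLOR_RGB2GRAY); s=.00025
r,xs,ys=rect(g,*C,.06,.55,.63,-.25,-.03,s); r=r.astype(float); k=lambda x:int(round((x-.55)/s)); A={0:[],1:[]}
for j,y in enumerate(ys):
    if not -.21<y<-.05: continue
    c=.5878-.0415*(y+.18); a=r[j]
    for side,sg in((0,-1),(1,1)):
        x=c+sg*np.arange(.014,.031,s); v=np.interp(x,xs,a); fg=np.median(v[:16]); bg=np.median(v[-20:-4]) if sg>0 else np.median(v[48:58])
        if fg-bg<35: continue
        i=np.where(v<(fg+bg)/2)[0]
        if len(i): A[side].append((y,x[i[0]]))
for q in A.values():
    q=np.array(q)
    for _ in range(3): f=np.polyfit(q[:,0],q[:,1],1); d=q[:,1]-np.polyval(f,q[:,0]); q=q[abs(d)<max(.0005,2*d.std())]
    print("yaw %.2f x(-.18) %.4f x(.082) %.4f"%(90-np.degrees(np.arctan(f[0])),np.polyval(f,-.18),np.polyval(f,.082)),len(q),q[:,0].min(),q[:,0].max(),d.std())
e=[]
for x in np.arange(.575,.606,.001):
    col=r[:,k(x)]; w=(ys>-.235)&(ys<-.19); fg=np.median(col[(ys>-.207)&(ys<-.195)]); i=np.where(w&(col>(91+fg)/2))[0][0]; e.append((x,ys[i]))
e=np.array(e); f=np.polyfit(e[:,0],e[:,1],1); print("rear y at .589",np.polyval(f,.589),"slope yaw",90+np.degrees(np.arctan(f[0])))
E
```

```text
yaw 92.57 x(-.18) 0.5654 x(.082) 0.5536 554 -0.20999999999999996 -0.05974999999999983 0.0001973884411192932
yaw 92.37 x(-.18) 0.6097 x(.082) 0.5988 585 -0.20999999999999996 -0.052249999999999824 0.00024409857180917485
rear y at .589 -0.2167695197947213 slope yaw 91.64039943342111
```

```bash
python3 -m pendant '[[[0.25,-0.06,0.02,0.002,0.001,-0.004,40],[0.25,-0.04,0.02,0,0.001,-0.002,40],[0.1,0,0.01,0,0,0,40],[0,0,0,0,0,0,40]]]'; python3 tilt.py; python3 fin.py 0.08
```

```text
time: 20.73
ee_pos: [0.5804, -0.0155, 0.0513]
tcp_rot: [179.8, 0.2, 92.5]
wrist_force: [0.2, 4.5, 4.5]
opening: 0.0589
20.7833 [ 0.5804 -0.0155  0.0513] [179.85   0.21  92.46] [-0.5  0.5  5.1] [0.29 0.32 0.01]
0.03 widths [0.06219 0.05953 0.05706] z for 59.1mm: 0.0789
0.05 widths [0.06226 0.05962 0.05706] z for 59.1mm: 0.0790
0.07 widths [0.06209 0.05962 0.05703] z for 59.1mm: 0.0790
0.085 widths [0.06215 0.0595  0.057  ] z for 59.1mm: 0.0788
0.11 widths [0.06221 0.05965 0.05509] z for 59.1mm: 0.0786
0.13 widths [nan nan nan] z for 59.1mm: nan
20.7833 [ 0.5804 -0.0155  0.0513] [179.85   0.21  92.46] [-0.5  0.5  5.1]
wrist red x 0.5465..0.6070 c 0.5766 y 0.0812 1387
wrist edge 1 yaw 92.58 x(mid) 0.5478 n 142
wrist edge 2 yaw 92.56 x(mid) 0.6065 n 143
  width 0.05864599999999354
side no plank edges
top edge 1 yaw 90.55 x(mid) 0.5423 n 30
top edge 2 yaw 95.62 x(mid) 0.6058 n 30
  width 0.05742599999999365
```

```bash
python3 -m pendant '[[[0.2,0,0.02,0.001,0.003,0,40],[0.06,0,0.01,0,0.001,0,40],[0,0,0,0,0,0,40]]]'; python3 fin.py 0.08 | head -4; python3 - <<'E'
from meas import *
# cup over hole: top + wrist; predicted hole = mark+.14 along yaw 92.5
h=np.array([.5765-.14*.0436,.0823+.14*.999]); print("hole expected",h)
im,*C=cam("top")
for t,z in(("plank_hole",.078),("headset_cup",.078),("parts_box",0),("dish",0),("cleaner",0)):
    for r in bot.mark_of("top",t)[:5]: print("top",t,np.round(r["uv"],1),round(r["confidence"],2),atz(r["uv"],z,*C).round(4))
for n,C in(("top",C),):
  for r in bot.masks_of(n,"headset_cup"):
    p=np.array(r["pixels"]).astype(np.uint8); hh=cv2.convexHull(np.vstack(cv2.findContours(p,0,1)[0])); m=np.zeros_like(p); cv2.fillConvexPoly(m,hh,1)
    v,u=np.where(m); 
    uv=proj([[*h,.094]],*C)[0]
    if np.hypot(u.mean()-uv[0],v.mean()-uv[1])<15: print("cup fit",cupfit(*C,m>0,list(h),.078),r["confidence"])
E
```

```text
time: 21.18
ee_pos: [0.5804, -0.0144, 0.0513]
tcp_rot: [179.9, 0.1, 92.4]
wrist_force: [0.4, 3.2, 4.4]
opening: 0.0589
21.1833 [ 0.5804 -0.0144  0.0513] [1.799e+02 1.100e-01 9.242e+01] [0.4 3.2 4.4]
wrist red x 0.5465..0.6070 c 0.5765 y 0.0823 1390
wrist edge 1 yaw 92.56 x(mid) 0.5480 n 144
wrist edge 2 yaw 92.49 x(mid) 0.6067 n 145
hole expected [0.570396 0.22216 ]
top plank_hole [140.8 208. ] 0.55 [0.5643 0.2269 0.078 ]
top headset_cup [141.5 206.3] 0.59 [0.5681 0.2255 0.078 ]
top headset_cup [165.1 277.8] 0.58 [0.4094 0.1657 0.078 ]
top headset_cup [145.5 202.5] 0.56 [0.5769 0.2169 0.078 ]
top headset_cup [271.8 296.4] 0.54 [ 0.3722 -0.0719  0.078 ]
top dish [264.2 153.3] 0.73 [ 0.7123 -0.046   0.    ]
top cleaner [358.6 163.2] 0.58 [ 0.6905 -0.28    0.    ]
cup fit (array([0.57027271, 0.21922104]), np.float64(0.8372093023255814)) 0.82
cup fit (array([0.56823194, 0.22014438]), np.float64(0.45847750865051906)) 0.35
```

The plank is in position. The cup fit from the network mask is poor (overlap 0.84), so I check the cup against hole and ring with my own segmentation.

```bash
python3 - <<'E'
from meas import *
h=[.5704,.2222]
for n in("top","side"):
    im,*C=cam(n); g=cv2.cvtColor(im,cv2.COLOR_RGB2GRAY)
    uv=proj([[*h,.094],[*h,.078]],*C); u,v=uv[0].round().astype(int); print(n,uv.round(1).tolist())
    if n=="side":
        print(im[v-12:v+14:3,u-20:u+22:3].max(2)); 
    w=np.zeros_like(g); w[v-20:v+21,u-20:u+21]=1
    for th in(75,85,95):
        p=((im.max(2)<th)&(w>0)).astype(np.uint8); k,lab,st,_=cv2.connectedComponentsWithStats(p)
        q=1+np.argmax(st[1:,4]); cs=cv2.findContours((lab==q).astype(np.uint8),0,1)[0]; m=np.zeros_like(g); cv2.fillConvexPoly(m,cv2.convexHull(np.vstack(cs)),1)
        print(" th",th,st[q],cupfit(*C,m>0,h,.078))
    if n=="top":
        r,xs,ys=rect(im,*C,.078,.52,.62,.1,.28,.0005); Y=yellow(r); j,i=np.where(Y)
        rows=[ys[j0] for j0 in range(len(ys)) if Y[j0].sum()>40]; print(" plank outer end y",max(rows),"expected",.0823+.175)
        L=np.array([(ys[j0],xs[np.where(Y[j0])[0][0]],xs[np.where(Y[j0])[0][-1]]) for j0 in range(len(ys)) if Y[j0].sum()>90 and ys[j0]<.195]); print(" centre x near y",L[:,0].mean(),((L[:,1]+L[:,2])/2).mean())
E
```

```text
top [[140.6, 204.6], [143.0, 205.3]]Traceback (most recent call last):
  File "<stdin>", line 11, in <module>
    return _wrapfunc(a, 'argmax', axis=axis, out=out, **kwds)
    return bound(*args, **kwds)
ValueError: attempt to get argmax of an empty sequence
```

```bash
python3 - <<'E'
from meas import *
h=[.5704,.2222]
for n in("top","side"):
    im,*C=cam(n); np.save(n+"f.npy",im); H=cv2.cvtColor(im,cv2.COLOR_RGB2HSV)
    uv=proj([[*h,.094],[*h,.078]],*C); u,v=uv[0].round().astype(int); print(n,uv.round(1).tolist())
    print("V"); print(H[v-15:v+16:2,u-16:u+18:2,2]); print("S"); print(H[v-15:v+16:2,u-16:u+18:2,1])
E
```

```text
top [[140.6, 204.6], [143.0, 205.3]]
V
[[199 198 199 197 198 195 195 197 206 207 208 210 209 211 211 212 212]
 [203 204 203 204 204 203 198 199 202 201 203 205 205 213 212 214 214]
 [204 208 237 238 235 183 146 145 146 156 132 149 225 231 231 232 233]
 [210 212 243 238 143 131 124 127 129 143 150 163 158 148 232 233 233]
 [203 207 231 142 124 124 127 132 155 155 147 150 166 152 172 227 226]
 [196 199 158 127 126 127 139 150 148 151 164 167 146 139 155 216 222]
 [204 202 142 125 127 130 152 143 166 206 206 207 153 143 141 142 229]
 [197 194 143 127 128 141 150 144 207 209 209 210 154 140 138 145 228]
 [192 188 145 127 128 146 147 148 200 201 201 199 152 144 138 151 225]
 [198 194 144 128 128 139 147 149 200 201 199 154 144 141 141 140 229]
 [191 194 184 140 127 128 148 147 193 196 192 151 135 135 152 142 173]
 [194 197 235 151 142 129 133 218 164 194 148 135 137 139 146 170 172]
 [202 206 241 242 168 145 145 147 146 143 130 132 147 175 161 180 244]
 [195 201 244 244 245 242 127 151 144 131 145 158 140 159 179 179 246]
 [191 200 242 242 242 242 239 155 130 129 131 140 174 174 176 242 2
[... 2830 characters left out ...]
152 146  53  41  76  97  92  57  38  34  36  33  33  33  36]
 [154 152 151 147  94  76  69 109  97  88  90  78  40  35  34  34  34]
 [154 154 114 109  77 119 110 102 104 106 101 101 101  98  98 108  94]
 [153 153 111 111  76  77  80  99 104 104 106  99 105  98 103  92 100]
 [152 151 114 120  95  77  83  99 102 106 109 112 103 100  96 100 105]
 [151 152 121 110 106 111  85  99 104  99 109 101 103 100  96  98  98]
 [152 152 125 111 112  89  85  99 109 106 101 101 103 100  98 101 105]
 [151 153 140 112 112 112 110 102 102 106 106 101 101  96  92  98  96]
 [153 154 150 112 109 110 110 102  99  99 106 103 101  98  98  96  96]
 [152 150 153 116 109 110 108  99 106  99 106 106  99  98  96 100  98]]
```

```bash
python3 - <<'E'
from meas import *
from scipy.optimize import least_squares
im=np.load("topf.npy"); c=bot.get_calibration("top"); C=(np.array(c["intrinsics"]),np.array(c["D"],float),np.array(c["pose"])); h=np.array([.5704,.2222])
S=cv2.cvtColor(im,cv2.COLOR_RGB2HSV)[...,1]
u0,v0=proj([[*h,.110]],*C)[0]
v,u=np.mgrid[0:420,0:560]; d=np.hypot(u-u0,v-v0); m=(S<87)&(d<14)&(d>5)
X=np.array([atz(p,.110,*C)[:2] for p in np.c_[u[m],v[m]]])
f=least_squares(lambda p:np.hypot(X[:,0]-p[0],X[:,1]-p[1])-p[2],[*h,.0225],loss="soft_l1",f_scale=.001); print("cup rim centre (top cam)",f.x,len(X),np.abs(f.fun).mean())
r,xs,ys=rect(im,*C,.078,.52,.62,.1,.28,.0005); Y=yellow(r); H=cv2.cvtColor(r,cv2.COLOR_RGB2HSV).astype(int); Y=(H[...,1]<125)&(H[...,2]>165)
ends=[ys[np.where(Y[:,k])[0][-1]] for k in range(len(xs)) if Y[:,k].sum()>40]; print("outer end y",np.median(ends),"expected",.0823+.1748)
L=np.array([(ys[j],xs[np.where(Y[j])[0][0]],xs[np.where(Y[j])[0][-1]]) for j in range(len(ys)) if Y[j].sum()>20 and .2<ys[j]<.25]); print("edge x l,r medians",np.median(L[:,1:],axis=0),"axis",np.median((L[:,1]+L[:,2])/2))
E
```

```text
cup rim centre (top cam) [0.56923993 0.22022695 0.0222894 ] 102 0.0009114491667051142
outer end y 0.2550000000000001 expected 0.2571
edge x l,r medians [0.538 0.599] axis 0.5684999999999947
```

In the same top picture the cup rim centre is (0.5692, 0.2202). The hole implied by the plank's end and edges is (0.5685, 0.2200), so they agree within 1 mm. I hand in.

```bash
python3 -c "
from h import *
o=bot.get_obs();print(o['time'],o['ee_pos'],o['tcp_rot'],o['wrist_force'],o['opening']);print(bot.job_done())"
```

```text
21.8333 [ 0.58045137 -0.01438162  0.05128276] [1.79898649e+02 1.19403589e-01 9.24240191e+01] [-1.09284136  0.89060638  4.75096788] 0.05929892416671598
the job is handed in; nothing more can be done
None
```

I set the dark brass-lined cup upright over the plank's hole and let go of it. I then gripped the plank's rear and slid it about 165 mm along the rail without letting go. I handed the job in at 21.8 s with the gripper still holding the plank.

**Last checks**
- **Red line:** its middle is at (0.5765, 0.0823), against a rail edge fitted at about (0.5765, 0.0825).
- **Plank:** yaw is 92.5, against a rail yaw of 92.5. It was level, with tool pitch 0.1° and the hold-down load about 4–5 N.
- **Cup:** in the top view it is within 1 mm of the hole's place.

**What disagreed or fell short**
- The tool pitched to 1.1° partway through the slide and I corrected it. After the correction the plank measured flat on the rail.
- The network's cup mask fitted poorly at the end (overlap 0.84, about 3 mm off), so I used my own rim fit instead.
- The top camera read 1–2 mm away from the wrist camera throughout.
- The rail's outer edge was hidden under the plank. I worked it out from the rail's visible rear end plus 300 mm.
- By the end I had used up the picture views, so the final state was checked by numbers only. In the last top picture the networks still found the dish and bottle in place, but they did not report the box, so its final position is not confirmed. It was last seen undisturbed before the slide.

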